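# Tuck the drain cover under the lap flap and hold it flat

### The job

Pick up the loose aluminium cover strip by its upright rib and slide its long edge farther from the rib at least 2 cm under the free edge of the steel flap on the drain board, between the two side cheeks, without lifting the flap. Then press the strip down flat on the deck so that the sprung seal bar beneath it is pushed down flush, and finish while still holding it pressed there: do not let go. Leave the other things on the bench where they are.

Things in the scene. Friction and masses are not known exactly. Their poses are not given: they have to be found in the camera images.
- board: White plastic drain board fixed to the bench, 240 mm (x) by 260 mm (y). Origin: centre of its underside; z up; +x points from its open front to its hinged flap. Flat deck 20 mm above the origin. A drain channel 12 mm deep crosses it along y from x=-30 to -5 mm. Two side cheeks (x=-75 to +20, inner faces y=+/-98 mm) rise 10 mm above the deck: the strip has 8 mm to spare each side.
- board_stop (a point): Middle of the foot of the fixed stop under the flap, at deck height, board x=+60, y=0 mm. The deck runs level from the channel to it; the stop is 6 mm high and limits how far the strip goes in (40 mm under the flap). Behind it the steel hinge block at board x=+92 to +116 mm rises 14 mm above the deck.
- flap (a joint): Steel lap flap: level plate over the rear deck, 70 mm deep (x), 200 mm wide, 3 mm thick, hinged along its rear edge (board x=+90 mm). 0 = at rest, underside 9 mm above the deck; grows in rad as its front edge is lifted (0.08 is 5.6 mm there). Only its weight (120 g) and a weak spring hold it down.
- flap_edge (a point): Middle of the flap's free front edge, at its underside: at rest at board x=+20, y=0, 9 mm above the deck. The strip's edge goes into the gap beneath it.
- seal (a joint): Sprung black rubber seal bar in front of the channel (170 mm long along y, 12 mm wide, centred at board x=-44 mm). 0 = up, its top 5 mm above the deck; 0.005 (m) = pushed down flush. It needs about 4 N to start and 7 N to be flush, and springs back when let go.
- strip_grip (a point): Centre of the upright grip rib of the loose aluminium cover strip; axes are the strip's: +x to the tucking edge, z up. Rib 10 mm thick (x), 70 mm long (y), standing 34 mm above the 4 mm thick plate. This point is 21 mm above the plate's underside, 17 mm below the rib's top. The rib's mid-plane is 20 mm behind (-x) the plate's centre.
- strip_edge (a point): Middle of the strip's tucking edge, at its underside: the long edge farther from the rib, 75 mm ahead (+x) of the rib's mid-plane; axes as strip_grip. The strip is a flat plate 110 mm (x) by 180 mm (y) by 4 mm, about 250 g, lying flat on the bench at the start.
- dishes_tall: Bystander: stack of six clear culture dishes, 90 mm across, 90 mm high; origin at the centre of its underside.
- dishes_short: Bystander: stack of three clear culture dishes, 90 mm across, 45 mm high; origin at the centre of its underside.
- bottle_a: Bystander: amber screw-cap bottle, 56 mm across, 120 mm high; origin at the centre of its underside.
- bottle_b: Bystander: clear screw-cap bottle, 56 mm across, 120 mm high; origin at the centre of its underside.
- vial: Bystander: small upright glass vial with white cap, 26 mm across, 50 mm high, between the board and the strip; origin at the centre of its underside.
- jar: Bystander: large clear jar with grey lid, 84 mm across, 130 mm high; origin at the centre of its underside.
Mind the look-alikes: they are no part of the job. Of the things shaped like the part that bears strip_grip, the aluminium one is meant.

How it is judged:
At the end, for the whole second after the job is handed in: Strip edge at least 20 mm under the flap, within 12 mm of the centre line and 0.10 rad; strip within 2.5 mm of the deck, tilt under 0.03 rad; seal bar down 3.8 mm or more; flap under 0.04 rad; fingers still bear on the strip with over 2 N (x of strip_edge in the frame of board above 0.04 m and y of strip_edge in the frame of board between -0.012 and 0.012 m and z of strip_edge in the frame of board between 0.017 and 0.0225 m and angle between the x axis of strip_grip and the x axis of board, either way round below 0.1 rad and angle between strip_grip's own z axis and vertical below 0.03 rad and value of joint seal above 0.0038 m and value of joint flap below 0.04 rad and contact force between the fingers and strip above 2 N); the arm keeps its last pose, push and grip.
It fails at once if the flap is lifted (more than 0.08 rad, 5.6 mm at its edge) (value of joint flap above 0.08 rad).
It fails at once if a bystander is moved more than 30 mm (distance of any of dishes_tall, dishes_short, bottle_a, bottle_b, vial, jar from where it was at the start of the episode above 0.03 m).
It also fails if it takes over 42 s, if anything falls off the work surface, if the arm or the gripper's body presses on something with over 40 N, if the wrist force passes 120 N, or if a joint passes its speed limit or range.

### The arm

A 6-joint arm with a two-finger parallel gripper is mounted at the origin on the work surface. World frame = base frame: x ahead of the robot, y to its left, z up, the work surface at z = 0. Lengths are in m, angles in rad, forces in N, time in s.
With the tool pointing down it reaches from about 0.375 to 0.975 m from the base axis. Payload 3.8 kg.
Tool frame: the origin (TCP) lies where the fingers leave the gripper's body, on its centre line; the fingertips stand 73 mm ahead of it and the grasp point (between the pads) lies 54 mm ahead of it (nose_length is the distance from the TCP to the fingertips, in m); z points along the fingers, y is the line along which they close (so a half turn about z gives the same grasp; the last joint's range is limited). The gripper opens to 85 mm and grips with 20 to 120 N. Pads are 22 mm wide; open, the fingers measure 114 mm over their backs; the gripper's body (76 mm by 85 mm) begins 54 mm behind the grasp point. The pads swing forward as they close: fully open they stand 13 mm farther back than shut.
Start: joints at [1.289, 0.264, 1.604, -0, 1.274, -0.037], TCP at [0.164, 0.655, 0.304] pointing down, gripper open.
Joint ranges: [-2.63, 2.63], [-0.94, 2.18], [0.31, 2.57], [-1.31, 4.45], [0, 2.66], [-2.55, 2.55]. Speed limits (rad/s): [2.57, 2.57, 3.14, 3.14, 3.14, 3.14].

### API

Orientations are given as a rotation vector (axis times angle).
In Python, from workcell import read_state, read_camera, calibration, finish_job, look_for, cut_out, tip_of, nose_length gives the robot as it stands.
- The arm moves only by the tool step_arm, never from a script. Its argument "targets" is a list of rows, each a list of 3 entries, a list of its own where there are three numbers: the turn, a rotation vector about the tool's x, y, z in rad, then the shift along the tool's x, y, z in mm, then the finger opening in mm, from 0 to 85.4. In form: [[[ax, ay, az], [x, y, z], grip], ...]. A call has 1 to 5 rows; each row shifts and turns the commanded pose from where the row before left it, along the tool's axes as they then stand; what a row does not reach is not made up. A row lasts 1/12 s, in which the tool goes at most 41.7 mm and 7.16 degrees, less where a joint would pass 70% of its speed; a pose out of reach is approached as far as the arm can. A call with a gripper value outside its range is refused whole. The fingers move at their own pace and stop on an object; "grip_force" is the grip in N (left out, the last holds). Time passes only in rows, so rows that do not move let the fingers close. It gives the time, the measured TCP pose, the force, the opening and the grip force at its end, in the units of the state.
- read_state(): the state, without advancing time (a new reading comes with each control period).
- read_camera(name): name is "scene" or "side" or "wrist"; returns the picture (420x560x3 uint8, red, green, blue); there is no depth.
- calibration(name): a dict with "camera_matrix" (3x3 intrinsics, pixels), "R" (3x3) and "t" (3): a world point X has camera coordinates R X + t. Camera axes: x right, y down, z forward; pixel columns grow to the right and rows downward; lengths in m; the calibration is good to about 2 mm. A picture is of the moment at which its call begins: read the wrist's pose just before it. calibration takes no time and is no camera call; for the wrist camera it gives the pose at the moment of the call.
- finish_job(): hands the job in; it is judged then, once.
Trained networks look in the newest picture that a camera, given by its name, has taken for a name from the list of things; names that differ only in an ending like _2 or _b are one class to them, and where a whole thing is asked for, a point or a joint stands for the part that bears it (a point fixed in the world has none). Each returns a list of dicts, best first, with "score" (0 to 1); they miss things now and then, are a little off and sometimes report something else, mostly with a low value. They report only what shows in the picture. A call takes as long as a camera call. They do not tell look-alikes from the thing itself.
- look_for(camera, query): "extent" ([left, top, right, bottom] in pixels, round what is visible of it).
- cut_out(camera, query): "region" (420x560 bool, what is visible of it) and "extent" ([left, top, right, bottom] in pixels, round what is visible of it).
- tip_of(camera, query): "at" ([row, column] in pixels: a listed point, or the origin of a listed thing).
The state is a dict: "time": time; "q": joint angles; "joint_vel": joint speeds; "joint_torque": joint torques, N m; "tool_pos": TCP position; "tcp_rot": TCP orientation; "wrist_force": force on the tool from outside, world axes, zero at the start; "torque": the same for the moment, N m; "width": opening from 0.0 (shut) to 1.0 (fully open); "grip_force": force on a finger pad.
Only numpy, scipy, OpenCV 4.12 (cv2) and the standard library are available. Lean on these libraries where they do the work, as an engineer would, in place of code of your own. Each camera call takes 0.05 s, during which the arm holds its last target. There are 200 camera calls.

## Working session

There is one attempt and no reset: what is moved stays moved. The work goes in short steps, Python scripts to look and compute and a tool call to move; the robot and the scene stay as the last step left them, time stands still between calls to the robot, and variables do not carry over. Pictures are saved under pics/ and viewed, at most 10 in all, crops included, and the job is handed in when it is done.

Besides the shell and the picture viewer there is one more tool, called after ">>>" as a command line: name --argument value ..., lists and objects as JSON in quotes. step_arm: Moves the arm, as the interface text tells. Its arguments: {"type":"object","properties":{"targets":{"type":"array","items":{"type":"array"}},"grip_force":{"type":"number"}},"required":["targets"]}

```bash
mkdir -p pics
cat > h.py <<'E'
import numpy as np, cv2
from workcell import *
from scipy.spatial.transform import Rotation as Rn
def ray(cam,px,c=None):
    c=c or calibration(cam);K=np.array(c["camera_matrix"]);R=np.array(c["R"]);t=np.array(c["t"])
    d=R.T@np.linalg.solve(K,[px[0],px[1],1.]);return -R.T@t,d
def onz(cam,px,z,c=None):
    o,d=ray(cam,px,c);return o+d*(z-o[2])/d[2]
def proj(cam,X,c=None):
    c=c or calibration(cam);v=np.array(c["camera_matrix"])@(np.array(c["R"])@np.array(X)+np.array(c["t"]));return v[:2]/v[2]
def save(im,n): cv2.imwrite("pics/"+n,im[:,:,::-1])
E
python3 - <<'E'
from h import *
a=read_camera("scene");b=read_camera("side")
save(a,"scene0.png");save(b,"side0.png")
Z={"board":0,"board_stop":.02,"flap_edge":.029,"strip_grip":.021,"strip_edge":0,"vial":0,"jar":0,"bottle_a":0,"dishes_tall":0}
for cam in("scene","side"):
  for n in Z:
    for r in tip_of(cam,n)[:3]:
      p=r["at"];print(cam,n,round(r["score"],2),np.round(p),onz(cam,p[::-1],Z[n]).round(3))
s=read_state();print(s["time"],s["tool_pos"],s["tcp_rot"],s["wrist_force"])
E
```

```text
scene board 0.65 [258. 294.] [0.583 0.207 0.   ]
scene board_stop 0.92 [258. 282.] [0.629 0.198 0.02 ]
scene flap_edge 0.91 [251. 291.] [0.591 0.201 0.029]
scene strip_grip 0.85 [177. 161.] [ 0.656 -0.466  0.021]
scene strip_grip 0.72 [156. 269.] [ 0.219 -0.294  0.021]
scene strip_grip 0.57 [179. 230.] [ 0.461 -0.267  0.021]
scene strip_edge 0.92 [168. 274.] [ 0.246 -0.235  0.   ]
scene strip_edge 0.59 [196. 228.] [ 0.522 -0.207  0.   ]
scene strip_edge 0.59 [191. 174.] [ 0.658 -0.377  0.   ]
scene vial 0.43 [219. 265.] [ 0.515 -0.005  0.   ]
scene jar 0.9 [314. 347.] [0.64  0.478 0.   ]
scene bottle_a 0.81 [224. 183.] [ 0.749 -0.183  0.   ]
scene bottle_a 0.6 [258. 295.] [0.583 0.212 0.   ]
scene bottle_a 0.5 [157. 202.] [ 0.422 -0.504  0.   ]
scene dishes_tall 0.77 [264. 235.] [0.744 0.1   0.   ]
side board 0.91 [182. 301.] [0.574 0.191 0.   ]
side board_stop 0.79 [173. 321.] [0.637 0.204 0.02 ]
side flap_edge 0.77 [169. 308.] [0.597 0.218 0.029]
side strip_grip 0.81 [321. 166.] [ 0.224 -0.287  0.021]
side strip_grip 0.66 [299. 268.] [ 0.452 -0.243  0.021]
side strip_grip 0.59 [380. 376.] [ 0.661 -0.443  0.021]
side strip_edge 0.86 [355. 362.] [ 0.649 -0.381  0.   ]
side strip_edge 0.72 [285. 296.] [ 0.523 -0.194 -0.   ]
side strip_edge 0.72 [302. 184.] [ 0.255 -0.227  0.   ]
side vial 0.48 [225. 286.] [0.514 0.009 0.   ]
side jar 0.71 [128. 312.] [0.643 0.49  0.   ]
side bottle_a 0.97 [272. 387.] [ 0.757 -0.169  0.   ]
side dishes_tall 0.56 [271. 385.] [ 0.752 -0.166  0.   ]
side dishes_tall 0.55 [199. 362.] [0.748 0.1   0.   ]
1.0 [0.16359625 0.65486166 0.30389332] [-3.83580301e-01 -3.11807170e+00 -5.32045079e-05] [ 0.46278635 -0.23123023 -0.23150315]
```

Run:
```python
import cv2
a=cv2.imread("pics/scene0.png")[130:330,130:400];b=cv2.imread("pics/side0.png")[120:420,130:430]
cv2.imwrite("pics/m.png",cv2.hconcat([cv2.resize(a,(405,300)),cv2.resize(b,(390,390))[:300]]) if 0 else cv2.hconcat([cv2.copyMakeBorder(cv2.resize(a,(405,300)),0,90,0,0,0),cv2.resize(b,(390,390))]))
```

```text
(no output)
```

View pics/m.png

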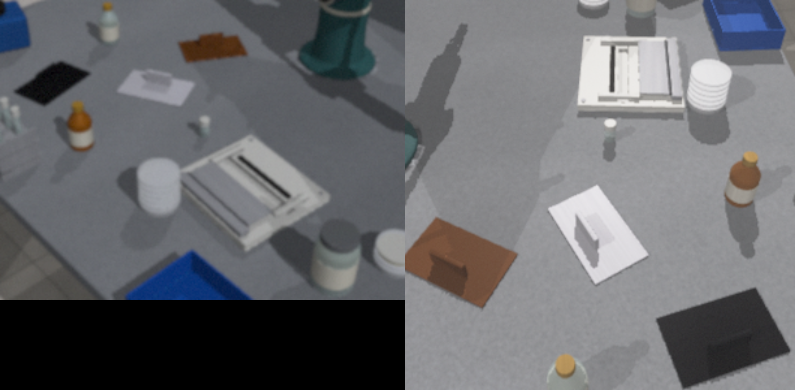

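Three look-alikes with ribs in scene: black (161,177), copper-brown (269,156), and silver (230,179). The silver one fits aluminium. I'm going over the board first to measure it, then a close crop of the strip.

>>> step_arm --targets '[[[0,0,0],[-30.4,-23.7,0],85],[[0,0,0],[-30.4,-23.7,0],85],[[0,0,0],[-30.4,-23.7,0],85],[[0,0,0],[-30.4,-23.7,0],85],[[0,0,0],[-30.4,-23.7,0],85]]'

```text
time: 1.42
tool_pos: [0.283, 0.5017, 0.304]
tcp_rot: [0.382, 3.118, 0.0]
wrist_force: [0.8, -1.1, -0.4]
width: 0.994
grip_force: 0.0
```

>>> step_arm --targets '[[[0,0,0],[-30.4,-23.7,0],85],[[0,0,0],[-30.4,-23.7,0],85],[[0,0,0],[-30.4,-23.7,0],85],[[0,0,0],[-30.4,-23.7,0],85],[[0,0,0],[-30.4,-23.7,0],85]]'

```text
time: 1.83
tool_pos: [0.4019, 0.3496, 0.3043]
tcp_rot: [0.383, 3.118, 0.001]
wrist_force: [0.8, 0.0, 0.1]
width: 0.999
grip_force: 0.0
```

>>> step_arm --targets '[[[0,0,0],[-30.4,-23.7,0],85],[[0,0,0],[-30.4,-23.7,0],85],[[0,0,0],[-30.4,-23.7,0],85],[[0,0,0],[-30.4,-23.7,0],85],[[0,0,0],[-30.4,-23.7,0],85]]'

```text
time: 2.25
tool_pos: [0.5207, 0.1978, 0.3042]
tcp_rot: [0.384, 3.117, 0.001]
wrist_force: [0.1, 0.2, -0.6]
width: 0.994
grip_force: 0.0
```

Run:
```python
from h import *
s=read_state();c=calibration("wrist");a=read_camera("wrist");save(a,"w1.png")
np.save("c1.npy",c,allow_pickle=True)
for n,z in(("board",0),("board_stop",.02),("flap_edge",.029)):
  for r in tip_of("wrist",n)[:1]:
    print(n,r["score"],r["at"],onz("wrist",r["at"][::-1],z,c).round(4))
print(s["time"],s["tool_pos"],-np.array(c["R"]).T@c["t"],Rn.from_rotvec(s["tcp_rot"]).as_matrix().round(3))
```

```text
board 0.62 [222.5, 300.3] [0.5803 0.2115 0.    ]
board_stop 0.66 [271.7, 305.6] [0.6427 0.203  0.02  ]
flap_edge 0.76 [245.0, 305.6] [0.6014 0.2114 0.029 ]
2.25 [0.52071941 0.19775461 0.30423262] [0.45475518 0.2136308  0.37376787] [[-0.97   0.242  0.001]
 [ 0.242  0.97   0.   ]
 [-0.001  0.    -1.   ]]
```

View pics/w1.png

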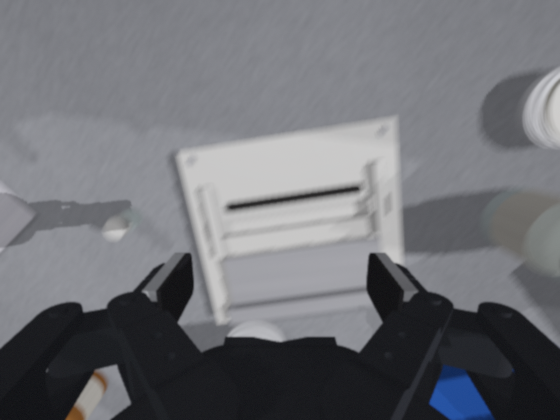

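The wrist picture shows the board: front corners near (178,152) and (397,117), seal bar ends near (229,206) and (359,188), and flap front edge running (221,259)-(380,238). I'll fit the board pose from these.

Run:
```python
from h import *
c=np.load("c1.npy",allow_pickle=True).item()
for n,p,z in(("fc-",(178,152),.02),("fc+",(397,117),.02),("s-",(229,206),.025),("s+",(359,188),.025),("fl-",(221,259),.032),("fl+",(380,238),.032)):
  print(n,onz("wrist",p,z,c).round(4))
# board corners & silver strip from cut-outs of scene+side
for cam in("scene","side"):
  read_camera(cam)
  for q in("board","strip_grip"):
    for r in cut_out(cam,q)[:3]:
      m=r["region"].astype(np.uint8);cn=max(cv2.findContours(m,0,2)[0],key=cv2.contourArea)
      qd=cv2.approxPolyDP(cv2.convexHull(cn),8,True)[:,0]
      print(cam,q,round(r["score"],2),[onz(cam,p,.02 if q=="board" else .004).round(3)[:2].tolist() for p in qd])
```

```text
fc- [0.4519 0.0898 0.02  ]
fc+ [0.4755 0.3491 0.02  ]
s- [0.5296 0.1309 0.025 ]
s+ [0.5462 0.2908 0.025 ]
fl- [0.5927 0.1026 0.032 ]
fl+ [0.6136 0.3037 0.032 ]
scene board 0.58 [[0.453, 0.1], [0.493, 0.359], [0.725, 0.335], [0.666, 0.078]]
scene strip_grip 0.88 [[0.562, -0.288], [0.469, -0.329], [0.392, -0.172], [0.488, -0.123]]
scene strip_grip 0.88 [[0.568, -0.399], [0.734, -0.355], [0.761, -0.46], [0.617, -0.513]]
scene strip_grip 0.7 [[0.166, -0.203], [0.332, -0.256], [0.293, -0.35], [0.152, -0.315]]
side board 0.8 [[0.476, 0.341], [0.703, 0.322], [0.682, 0.062], [0.457, 0.072]]
side strip_grip 0.94 [[0.733, -0.361], [0.756, -0.463], [0.587, -0.505], [0.561, -0.402]]
side strip_grip 0.8 [[0.176, -0.187], [0.327, -0.268], [0.28, -0.36], [0.128, -0.278]]
side strip_grip 0.64 [[0.483, -0.131], [0.561, -0.285], [0.465, -0.331], [0.386, -0.177]]
```

Board: origin about (0.583, 0.206), yaw -0.10. Silver strip: rib about (0.458, -0.238), yaw 0.445. Moving above it.

>>> step_arm --targets '[[[0,0,0],[-3.7,-36.5,0],85],[[0,0,0],[-3.7,-36.5,0],85],[[0,0,0],[-3.7,-36.5,0],85],[[0,0,0],[-3.7,-36.5,0],85],[[0,0,0],[-3.7,-36.5,0],85]]'

```text
time: 3.17
tool_pos: [0.4928, 0.0175, 0.304]
tcp_rot: [0.38, 3.118, 0.0]
wrist_force: [0.5, -0.4, -0.8]
width: 0.995
grip_force: 0.0
```

>>> step_arm --targets '[[[0,0,0],[-3.7,-36.5,0],85],[[0,0,0],[-3.7,-36.5,0],85],[[0,0,0],[-3.7,-36.5,0],85],[[0,0,0],[-3.7,-36.5,0],85],[[0,0,0],[-3.7,-36.5,0],85]]'

```text
time: 3.58
tool_pos: [0.4669, -0.1643, 0.3042]
tcp_rot: [0.381, 3.118, -0.0]
wrist_force: [-0.4, 0.5, 0.0]
width: 0.997
grip_force: 0.0
```

>>> step_arm --targets '[[[0,0,0],[-3.7,-36.5,0],85],[[0,0,0],[-3.7,-36.5,0],85],[[0,0,0.11],[0,0,6],85],[[0,0,0.11],[0,0,6],85],[[0,0,0.11],[0,0,6],85]]'

```text
time: 4.0
tool_pos: [0.4568, -0.2365, 0.2858]
tcp_rot: [0.9, 3.01, 0.0]
wrist_force: [-0.1, 0.2, 0.6]
width: 0.994
grip_force: 0.0
```

>>> step_arm --targets '[[[0,0,0.11],[0,0,6],85],[[0,0,0.11],[0,0,6],85],[[0,0,0.11],[0,0,6],85],[[0,0,0.11],[0,0,6],85],[[0,0,0.11],[0,0,6],85]]'

```text
time: 4.42
tool_pos: [0.4571, -0.2353, 0.2557]
tcp_rot: [1.68, 2.654, 0.0]
wrist_force: [0.3, 0.8, 0.1]
width: 0.996
grip_force: 0.0
```

```bash
cat > look.py <<'E'
from h import *
import sys
s=read_state();c=calibration("wrist");a=read_camera("wrist");save(a,sys.argv[1]+".png")
np.save(sys.argv[1]+".npy",c,allow_pickle=True)
for n,z in(("strip_grip",.021),("strip_edge",0)):
  for r in tip_of("wrist",n)[:3]: print(n,round(r["score"],2),r["at"],onz("wrist",r["at"][::-1],z,c).round(4))
for r in cut_out("wrist","strip_grip")[:2]:
  m=r["region"].astype(np.uint8);cn=max(cv2.findContours(m,0,2)[0],key=cv2.contourArea)
  qd=cv2.approxPolyDP(cv2.convexHull(cn),8,True)[:,0]
  print(round(r["score"],2),[(p.tolist(),onz("wrist",p,.004,c).round(3)[:2].tolist()) for p in qd])
print(s["time"],s["tool_pos"],Rn.from_rotvec(s["tcp_rot"]).as_matrix().round(3),s["q"])
E
python3 look.py w2; mv w2.png pics/ 2>/dev/null; ls pics
```

```text
strip_grip 0.94 [195.8, 280.1] [ 0.4574 -0.2377  0.021 ]
strip_edge 0.91 [97.8, 110.9] [ 0.2543 -0.2228  0.    ]
strip_edge 0.77 [189.7, 344.8] [ 0.5228 -0.2041  0.    ]
strip_edge 0.6 [343.0, 365.4] [ 0.6468 -0.3739  0.    ]
0.87 [([42, 19], [0.175, -0.181]), ([164, 166], [0.33, -0.265]), ([97, 221], [0.281, -0.359]), ([0, 122], [0.158, -0.296]), ([0, 57], [0.145, -0.233])]
0.84 [([345, 106], [0.479, -0.126]), ([341, 261], [0.56, -0.282]), ([253, 265], [0.466, -0.332]), ([244, 110], [0.386, -0.174])]
4.4167 [ 0.45706754 -0.23534579  0.25571631] [[-0.428  0.904  0.   ]
 [ 0.904  0.428 -0.   ]
 [-0.     0.    -1.   ]] [-5.23980773e-01 -5.11759378e-03  1.99751146e+00  5.77206527e-05
  1.14895469e+00 -9.66168702e-01]
m.png
scene0.png
side0.png
w1.png
w2.png
```

View pics/w2.png

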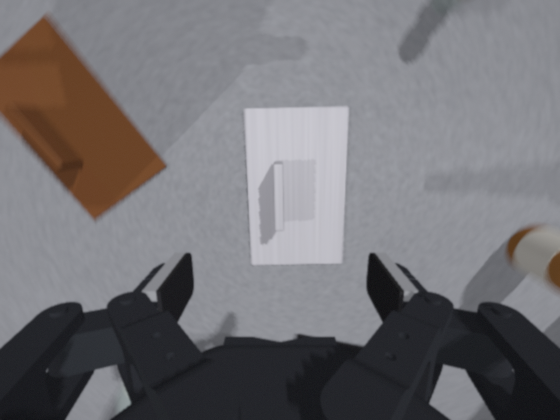

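Run:
```python
import cv2
from workcell import nose_length
a=cv2.imread("pics/w2.png")[90:280,210:380];cv2.imwrite("pics/crop.png",cv2.resize(a,None,fx=3,fy=3,interpolation=2))
print(nose_length() if callable(nose_length) else nose_length)
```

```text
0.0726
```

View pics/crop.png

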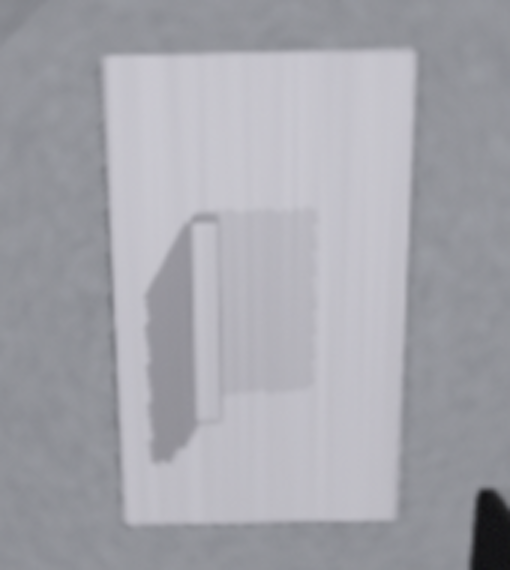

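The crop confirms brushed silver aluminium, with the rib at full-image (279,195) nearer the left edge, so the right edge (345,190) is the tucking edge. Descending.

>>> step_arm --targets '[[[0,0,-0.033],[-2,-2,30],85],[[0,0,0],[0,0,35],85],[[0,0,0],[0,0,35],85],[[0,0,0],[0,0,30],85],[[0,0,0],[0,0,20],85]]'

```text
time: 5.03
tool_pos: [0.4548, -0.2379, 0.1035]
tcp_rot: [-1.625, -2.685, 0.0]
wrist_force: [-0.8, 0.3, 0.0]
width: 0.993
grip_force: 0.0
```

>>> step_arm --targets '[[[0,0,0],[0,0,12],85],[[0,0,0],[0,0,10],85],[[0,0,0],[0,0,2],85],[[0,0,0],[0,0,0],85]]'

```text
time: 5.37
tool_pos: [0.4563, -0.2391, 0.0823]
tcp_rot: [1.63, 2.685, 0.0]
wrist_force: [-0.6, -0.4, 0.9]
width: 0.996
grip_force: 0.0
```

>>> step_arm --targets '[[[0,0,0],[0,0,0],0],[[0,0,0],[0,0,0],0],[[0,0,0],[0,0,0],0],[[0,0,0],[0,0,0],0],[[0,0,0],[0,0,0],0]]' --grip_force 80

```text
time: 5.78
tool_pos: [0.4562, -0.2391, 0.0826]
tcp_rot: [1.63, 2.684, 0.0]
wrist_force: [0.2, 0.6, 1.0]
width: 0.294
grip_force: 0.0
```

>>> step_arm --targets '[[[0,0,0],[0,0,0],0],[[0,0,0],[0,0,0],0],[[0,0,0],[0,0,0],0],[[0,0,0],[0,0,0],0],[[0,0,0],[0,0,0],0]]'

```text
time: 6.2
tool_pos: [0.4562, -0.2391, 0.0825]
tcp_rot: [1.631, 2.684, 0.0]
wrist_force: [-1.6, 0.5, 5.1]
width: 0.103
grip_force: 79.5
```

>>> step_arm --targets '[[[0,0,0],[0,0,-10],0],[[0,0,0],[0,0,-25],0],[[0,0,0],[0,0,-25],0],[[0,0,0],[0,0,-25],0],[[0,0,0],[0,0,-15],0]]'

```text
time: 6.62
tool_pos: [0.4562, -0.2392, 0.1843]
tcp_rot: [1.63, 2.683, -0.0]
wrist_force: [0.4, -0.2, -2.0]
width: 0.102
grip_force: 78.3
```

>>> step_arm --targets '[[[0,0,0.116],[0,0,0],0],[[0,0,0.116],[0,0,0],0],[[0,0,0.116],[0,0,0],0],[[0,0,0.116],[0,0,0],0],[[0,0,0.116],[0,0,0],0]]'

```text
time: 7.03
tool_pos: [0.4551, -0.2385, 0.1815]
tcp_rot: [-2.336, -2.099, 0.001]
wrist_force: [0.5, -0.1, -2.4]
width: 0.104
grip_force: 78.3
```

>>> step_arm --targets '[[[0,0,0],[0,0,0],0],[[0,0,0],[0,0,0],0]]'

```text
time: 7.2
tool_pos: [0.4553, -0.2386, 0.1815]
tcp_rot: [-2.326, -2.109, 0.001]
wrist_force: [0.1, -0.5, -1.7]
width: 0.102
grip_force: 78.3
```

>>> step_arm --targets '[[[0,0,0],[20,0.4,0],0],[[0,0,0],[35,0.4,0],0],[[0,0,0],[35,0.4,0],0],[[0,0,0],[35,0.4,0],0],[[0,0,0],[35,0.4,0],0]]'

```text
time: 7.62
tool_pos: [0.4735, -0.0786, 0.1818]
tcp_rot: [-2.328, -2.109, 0.0]
wrist_force: [1.2, -0.2, -1.3]
width: 0.101
grip_force: 78.3
```

>>> step_arm --targets '[[[0,0,0],[35,0.4,0],0],[[0,0,0],[35,0.4,0],0],[[0,0,0],[35,0.4,0],0],[[0,0,0],[35,0.4,0],0],[[0,0,0],[35,0.4,0],0]]'

```text
time: 8.03
tool_pos: [0.4932, 0.0957, 0.1819]
tcp_rot: [-2.327, -2.11, 0.0]
wrist_force: [0.1, -0.2, -1.9]
width: 0.1
grip_force: 78.3
```

>>> step_arm --targets '[[[0,0,0],[35,0.4,0],0],[[0,0,0],[35,0.3,0],0],[[0,0,0],[30,0.3,0],0],[[0,0,0],[19,0,0],0],[[0,0,0],[0,0,0],0]]'

```text
time: 8.45
tool_pos: [0.5068, 0.2159, 0.1821]
tcp_rot: [-2.323, -2.114, -0.003]
wrist_force: [-0.1, 0.4, -1.9]
width: 0.1
grip_force: 78.3
```

```bash
sed -i 's#sys.argv\[1\]+".png"#sys.argv[1]+".png"#' look.py
python3 - <<'E'
from h import *
s=read_state();c=calibration("wrist");np.save("c3.npy",c,allow_pickle=True)
ims=[read_camera(n) for n in("wrist","scene","side")]
save(ims[0],"w3.png")
x,y,_=proj("scene",[.55,.2,.05]);x=int(x);y=int(y) if 0 else 0
E
python3 - <<'E'
import sys;sys.path.insert(0,'.')
from h import *
import os;os.chdir('.')
a=cv2.imread("pics/w3.png")
t=[]
for n in("scene","side"):
  im=read_camera(n)[:,:,::-1];p=proj(n,[.57,.2,.05]).astype(int)
  r=im[max(0,p[1]-80):p[1]+80,max(0,p[0]-95):p[0]+95];print(n,max(0,p[1]-80),max(0,p[0]-95))
  t.append(cv2.resize(r,(r.shape[1]*2,r.shape[0]*2),interpolation=2))
h=min(x.shape[0] for x in t);cv2.imwrite("pics/ss3.png",cv2.hconcat([x[:h] for x in t]))
s=read_state();print(s["time"],s["tool_pos"],s["tcp_rot"],s["wrist_force"])
E
```

```text
scene 163 200
side 87 205
8.7 [0.50617722 0.21117405 0.18151952] [-2.33052718e+00 -2.10659531e+00  1.91371172e-03] [-0.68041613  0.18124751 -2.08157347]Traceback (most recent call last):
  File "<stdin>", line 5, in <module>
ValueError: not enough values to unpack (expected 3, got 2)
```

View pics/w3.png

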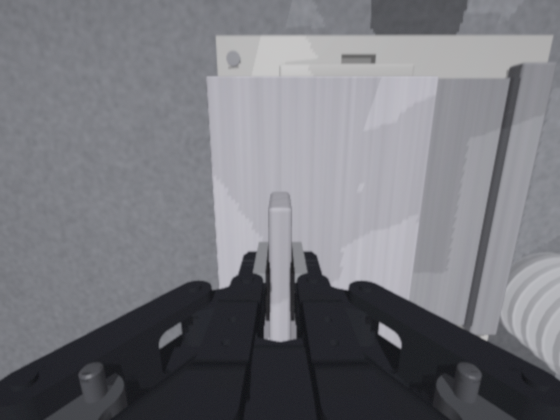

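View pics/ss3.png

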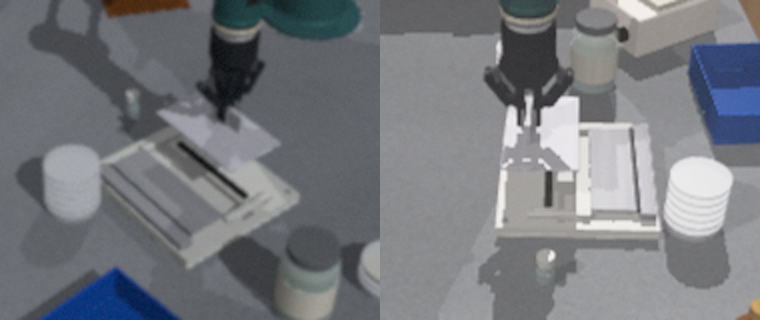

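The wrist view shows the strip held level above the board. Its +y edge (row 77) is parallel to the board's +y edge (row 37, front corner (218,37)), so yaw matches. I'll check the lateral offset.

Run:
```python
from h import *
c=np.load("c3.npy",allow_pickle=True).item()
s=read_state();T=Rn.from_rotvec(s["tcp_rot"]).as_matrix();p=np.array(s["tool_pos"])
yaw=-.1;B=np.array([[np.cos(yaw),-np.sin(yaw)],[np.sin(yaw),np.cos(yaw)]]);o=np.array([.5826,.206])
b=lambda w:(B.T@(np.array(w)[:2]-o)).round(4)
for n,px,z in(("bcorn",(218,37),.02),("bedge",(550,37),.02),("strip bl",(210,77),.103),("strip fr",(437,79),.103),("strip fr low",(410,290),.103),("hole",(234,59),.02),("flap rear corner",(508,80),.032)):
  w=onz("wrist",px,z,c);print(n,w[:2].round(4),"board",b(w))
print("tcp board",b(p),"axes",T.round(3))
```

```text
bcorn [0.4741 0.3489] board [-0.1222  0.1314]
bedge [0.7089 0.3267] board [0.1137 0.1327]
strip bl [0.4813 0.3086] board [-0.111   0.0919]
strip fr [0.5878 0.2976] board [-0.004   0.0917]
strip fr low [0.5776 0.1865] board [-0.0031 -0.0199]
hole [0.4835 0.3337] board [-0.1113  0.1172]
flap rear corner [0.6735 0.2998] board [0.081  0.1024]
tcp board [-0.0766 -0.0025] axes [[ 0.101  0.995 -0.001]
 [ 0.995 -0.101 -0.001]
 [-0.001 -0.001 -1.   ]]
```

Offsets are within about 2 mm, so no correction is needed. Descending, then sliding in.

>>> step_arm --targets '[[[0,0,0],[0,0,15],0],[[0,0,0],[0,0,20],0],[[0,0,0],[0,0,20],0],[[0,0,0],[0,0,14],0],[[0,0,0],[0,0,0],0]]'

```text
time: 9.12
tool_pos: [0.504, 0.21, 0.1095]
tcp_rot: [-2.33, -2.103, 0.01]
wrist_force: [-1.4, -0.9, -2.5]
width: 0.097
grip_force: 78.2
```

>>> step_arm --targets '[[[0,0,0],[0,0,3],0],[[0,0,0],[0,0,3],0],[[0,0,0],[0,0,2],0],[[0,0,0],[0,0,0],0],[[0,0,0],[0,0,0],0]]'

```text
time: 9.53
tool_pos: [0.5075, 0.2121, 0.1062]
tcp_rot: [2.33, 2.106, 0.002]
wrist_force: [-0.9, -2.6, 2.9]
width: 0.107
grip_force: 79.0
```

Run:
```python
from h import *
s=read_state();print(s["time"],s["tool_pos"],s["tcp_rot"],s["wrist_force"],s["torque"])
t=[]
for n in("scene","side"):
  im=read_camera(n)[:,:,::-1];p=proj(n,[.57,.2,.03]).astype(int)
  r=im[p[1]-55:p[1]+55,p[0]-65:p[0]+65];t.append(cv2.resize(r,None,fx=3,fy=3,interpolation=2))
cv2.imwrite("pics/ss4.png",cv2.hconcat(t))
```

```text
9.5333 [0.50749744 0.21212088 0.10622128] [2.32969794 2.10563933 0.00242557] [-0.8690812  -2.62666591  2.85527618] [-0.57381324  0.05591444 -0.04102359]
```

View pics/ss4.png

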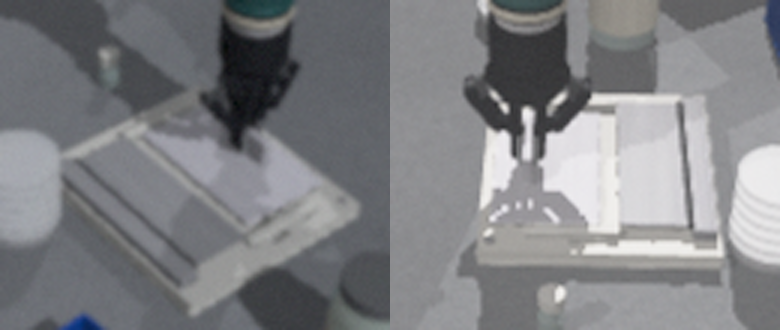

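The side crop shows the strip between the cheeks, resting on the seal with the flap still down. There is an odd moment, so I'm checking clearance from the wrist.

>>> step_arm --targets '[[[0,0,0],[0,0,0],0],[[0,0,0],[0,0,0],0]]'

```text
time: 9.8
tool_pos: [0.5074, 0.2124, 0.1057]
tcp_rot: [2.33, 2.106, 0.003]
wrist_force: [0.9, -2.8, 3.0]
width: 0.098
grip_force: 79.0
```

Run:
```python
from h import *
s=read_state();print(s["time"],s["tool_pos"],s["tcp_rot"],s["wrist_force"],s["torque"])
c=calibration("wrist");np.save("c5.npy",c,allow_pickle=True)
save(read_camera("wrist"),"w5.png")
```

```text
9.8 [0.50742604 0.21240985 0.10568684] [2.32974585 2.10591126 0.00290265] [ 0.8917677  -2.79698011  3.04701646] [-0.52889471 -0.26157026 -0.01743621]
```

View pics/w5.png

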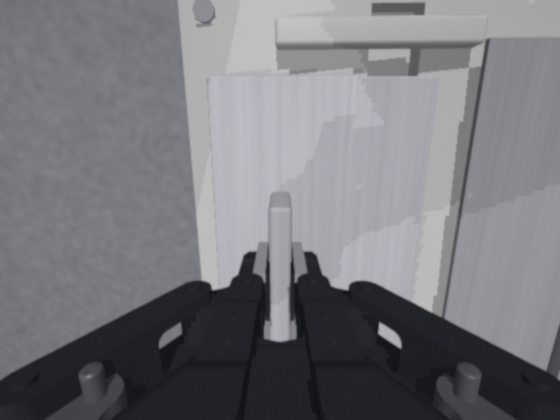

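Run:
```python
from h import *
c=np.load("c5.npy",allow_pickle=True).item()
s=read_state();p=np.array(s["tool_pos"])
yaw=-.1;B=np.array([[np.cos(yaw),-np.sin(yaw)],[np.sin(yaw),np.cos(yaw)]]);o=np.array([.5826,.206])
b=lambda w:(B.T@(np.array(w)[:2]-o)).round(4)
for n,px,z in(("cheek in front top",(276,49),.03),("cheek in rear top",(482,46),.03),("cheek out front",(277,20),.03),("strip bl",(210,78),.0275),("strip fr",(437,80),.0275),("strip fr low",(417,290),.0275),("strip bl low",(218,285),.0275),("flap corner",(485,39),.032),("flap low",(448,310),.032),("hole",(204,10),.02)):
  print(n,b(onz("wrist",px,z,c)))
print("tcp",b(p))
```

```text
cheek in front top [-0.0782  0.0997]
cheek in rear top [0.0143 0.1009]
cheek out front [-0.0777  0.1112]
strip bl [-0.1092  0.088 ]
strip fr [-0.0027  0.0871]
strip fr low [ 0.0014 -0.0234]
strip bl low [-0.1115 -0.0201]
flap corner [0.0138 0.1032]
flap low [ 0.0181 -0.0334]
hole [-0.1117  0.1185]
tcp [-0.0755 -0.0011]
```

Strip centre is about 5 mm toward −y. Lifting slightly, shifting +5 mm, and checking the free moment.

>>> step_arm --targets '[[[0,0,0],[0,0,-8],0],[[0,0,-0.015],[5,0,0],0],[[0,0,0],[0,0,0],0],[[0,0,0],[0,0,0],0],[[0,0,0],[0,0,0],0]]'

```text
time: 10.27
tool_pos: [0.5064, 0.2174, 0.1123]
tcp_rot: [-2.314, -2.124, 0.002]
wrist_force: [-0.1, 0.2, -2.3]
width: 0.102
grip_force: 78.3
```

Run:
```python
from h import *
s=read_state();print(s["time"],s["tool_pos"],s["tcp_rot"],s["wrist_force"],s["torque"])
```

```text
10.2667 [0.50639699 0.21739609 0.11227044] [-2.31388022e+00 -2.12389207e+00  1.90665677e-03] [-0.10333695  0.20301587 -2.25818789] [ 0.06804516  0.05865575 -0.0122197 ]
```

>>> step_arm --targets '[[[0,0,0],[0,0,3],0],[[0,0,0],[0,0,3],0],[[0,0,0],[0,0,3],0],[[0,0,0],[0,0,0],0],[[0,0,0],[0,0,0],0]]'

```text
time: 10.68
tool_pos: [0.507, 0.2173, 0.104]
tcp_rot: [-2.315, -2.123, 0.001]
wrist_force: [-2.5, 0.7, 4.2]
width: 0.102
grip_force: 79.2
```

Run:
```python
from h import *
s=read_state();print(s["time"],s["tool_pos"],s["tcp_rot"],s["wrist_force"],s["torque"])
```

```text
10.6833 [0.50696424 0.2173133  0.10402693] [-2.31472692e+00 -2.12341786e+00  6.02963113e-04] [-2.46187276  0.74551765  4.23637789] [ 0.07319417  0.39298118 -0.01090846]
```

The side contact is gone. Sliding in.

>>> step_arm --targets '[[[0,0,0],[0,5,0],0],[[0,0,0],[0,5,0],0],[[0,0,0],[0,5,0],0],[[0,0,0],[0,5,0],0],[[0,0,0],[0,0,0],0]]'

```text
time: 11.1
tool_pos: [0.5286, 0.2154, 0.1042]
tcp_rot: [2.314, 2.123, 0.002]
wrist_force: [-0.8, -0.2, 3.2]
width: 0.102
grip_force: 79.2
```

Run:
```python
from h import *
s=read_state();print(s["time"],s["tool_pos"],s["tcp_rot"],s["wrist_force"],s["torque"])
```

```text
11.1 [0.5285611  0.2154052  0.10424745] [2.31443166e+00 2.12286201e+00 1.99950964e-03] [-0.83959864 -0.20631344  3.18734877] [-0.09320509  0.19455984 -0.03398454]
```

>>> step_arm --targets '[[[0,0,0],[0,6,0],0],[[0,0,0],[0,6,0],0],[[0,0,0],[0,6,0],0],[[0,0,0],[0,6,0],0],[[0,0,0],[0,3,0],0]]'

```text
time: 11.52
tool_pos: [0.5549, 0.2131, 0.104]
tcp_rot: [2.315, 2.123, 0.001]
wrist_force: [-4.0, 1.0, 3.1]
width: 0.104
grip_force: 79.2
```

Run:
```python
from h import *
s=read_state();print(s["time"],s["tool_pos"],s["tcp_rot"],s["wrist_force"],s["torque"])
c=calibration("wrist");np.save("c6.npy",c,allow_pickle=True)
save(read_camera("wrist"),"w6.png")
t=[]
for n in("scene","side"):
  im=read_camera(n)[:,:,::-1];p=proj(n,[.58,.2,.03]).astype(int)
  r=im[p[1]-55:p[1]+55,p[0]-65:p[0]+65];t.append(cv2.resize(r,None,fx=3,fy=3,interpolation=2))
u=cv2.hconcat(t);w=cv2.resize(cv2.imread("pics/w6.png")[:290],None,fx=.93,fy=.93)
w=cv2.copyMakeBorder(w,0,0,0,u.shape[1]-w.shape[1],0);cv2.imwrite("pics/all6.png",cv2.vconcat([u,w]))
```

```text
11.5167 [0.55494752 0.21312337 0.10397217] [2.31492929e+00 2.12343761e+00 6.34801457e-04] [-4.00060298  1.02507053  3.13903677] [ 0.10044726  0.78142275 -0.0345314 ]
```

View pics/all6.png

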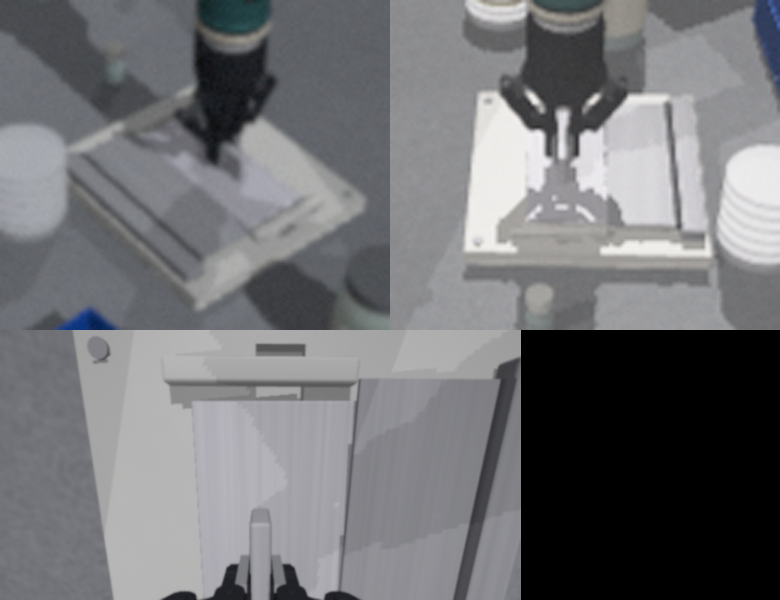

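All three views show the strip under a flat flap, with rear edge at wrist col ~207, flap edge at ~383 and a cheek gap of about 10 mm. Insertion is roughly 26–31 mm. A little further in, then press.

>>> step_arm --targets '[[[0,0,0],[0,4,0],0],[[0,0,0],[0,0,2],0],[[0,0,0],[0,0,2],0],[[0,0,0],[0,0,0],0],[[0,0,0],[0,0,0],0]]'

```text
time: 12.08
tool_pos: [0.5584, 0.2129, 0.1025]
tcp_rot: [2.314, 2.124, 0.001]
wrist_force: [-7.8, -3.2, 18.8]
width: 0.099
grip_force: 81.5
```

Run:
```python
from h import *
s=read_state();print(s["time"],s["tool_pos"],s["tcp_rot"],s["wrist_force"],s["torque"])
```

```text
12.0833 [0.55844718 0.2129115  0.10249846] [2.31401510e+00 2.12371860e+00 1.09868627e-03] [-7.75339676 -3.2436611  18.84173262] [-0.49897478  1.38211058 -0.05362408]
```

>>> step_arm --targets '[[[0,0,0],[0,0,1.5],0],[[0,0,0],[0,0,0],0],[[0,0,0],[0,0,0],0],[[0,0,0],[0,0,0],0],[[0,0,0],[0,0,0],0]]'

```text
time: 12.5
tool_pos: [0.5584, 0.2129, 0.1024]
tcp_rot: [2.314, 2.124, 0.001]
wrist_force: [-11.0, -3.2, 27.2]
width: 0.104
grip_force: 82.9
```

Run:
```python
from h import *
s=read_state();print(s["time"],s["tool_pos"],Rn.from_rotvec(s["tcp_rot"]).as_matrix().round(4),s["wrist_force"],s["torque"],s["grip_force"])
c=calibration("wrist");a=read_camera("wrist");save(a,"w7.png")
cv2.imwrite("pics/w7c.png",cv2.resize(a[:300,:,::-1],None,fx=1.42,fy=1.42,interpolation=2))
np.save("c7.npy",c,allow_pickle=True)
```

```text
12.5 [0.55842759 0.21290889 0.10243488] [[ 8.550e-02  9.963e-01  9.000e-04]
 [ 9.963e-01 -8.550e-02 -1.000e-04]
 [-1.000e-04  9.000e-04 -1.000e+00]] [-10.97335707  -3.22828328  27.17413728] [-0.66057749  1.95313881 -0.01259099] 82.85887956619263
```

View pics/w7c.png

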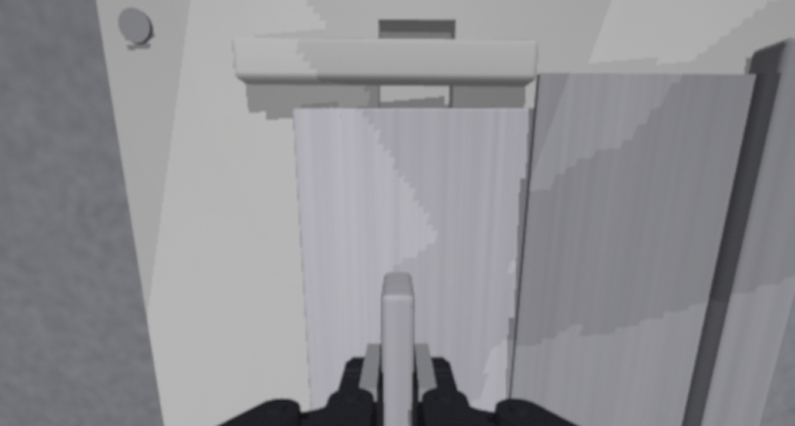

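Run:
```python
from h import *
c=np.load("c7.npy",allow_pickle=True).item()
yaw=-.09;B=np.array([[np.cos(yaw),-np.sin(yaw)],[np.sin(yaw),np.cos(yaw)]]);o=np.array([.5826,.206])
for n,px,z in(("rear",(295,108),.024),("rear low",(309,400),.024),("flap",(537,75),.032),("flap low",(512,400),.032),("cheek f",(238,81),.03),("cheek r",(533,81),.03),("strip side at flap",(527,108),.024)):
  print(n,(B.T@(onz("wrist",np.array(px)/1.42,z,c)[:2]-o)).round(4))
```

```text
rear [-0.06    0.0946]
rear low [-0.0609 -0.0125]
flap [0.0164 0.1029]
flap low [ 0.0173 -0.0077]
cheek f [-0.0759  0.1013]
cheek r [0.0159 0.1017]
strip side at flap [0.0165 0.0949]
```

Insertion is about 31–33 mm, offset about 1 mm, and the strip is bottomed out with about 29 N of push while gripped. Handing in.

```bash
python3 -c "
from workcell import *
print(finish_job())"
```

```text
the job is handed in; nothing more can be done
None
```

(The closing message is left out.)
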